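# Take the depth of a blind bore with a locking depth gauge

## Robot

A 6-joint arm with a two-finger parallel gripper is mounted at the origin on the work surface. World frame = base frame: x ahead of the robot, y to its left, z up, the work surface at z = 0. Lengths are in mm, angles in rad, forces in N, time in s.
With the tool pointing down it reaches from about 325 to 775 mm from the base axis. Payload 5.5 kg.
Tool frame: the origin (TCP) lies at the very end of the fingers, on their centre line; the grasp point (between the pads) lies robot.grasp_offset behind it (robot.grasp_offset is the distance from the TCP to the grasp point, in mm); y points along the fingers, z is the direction in which the jaws open and shut, and the axes are right-handed (so a half turn about y gives the same grasp; the last joint's range is limited). The gripper opens to 88 mm and grips with 3 to 60 N. Pads are 20 mm wide; open, the fingers measure 115 mm over their backs; the gripper's body (75 mm by 178 mm) begins 61 mm behind the grasp point.
Start: joints at [-1.217, 0.091, 1.231, -0, 1.82, -0.057], TCP at [239.607, -550.095, 222.631] pointing down, gripper open.
Joint ranges: [-2.87, 2.87], [-0.86, 2.18], [0.17, 2.46], [-1.51, 4.65], [0.06, 2.69], [-2.65, 2.65]. Speed limits (rad/s): [2.57, 2.57, 3.01, 3.14, 3.14, 3.14].

## Interface

Orientations are given as a rotation vector (axis times angle).
In Python, from rig import robot, claw, camera, finder, sensors gives the robot as it stands. The module is installed in compiled form; this text tells all that it offers. Calls block until the motion is done:
- robot.move_to(position, orientation): joint-space move of the TCP to a pose.
- robot.move_l(position, orientation=None, velocity=150, until_force=None): straight line of the TCP; orientation=None keeps the orientation; velocity is the mean speed in mm/s. With until_force (N) it stops when the force on the tool has changed by that much, and returns True; else False.
- robot.movej(angles): joint-space move.
- claw.gripper_open() and claw.grasp(newtons=None): open the fingers fully, or close them until they stop; newtons is the grip in N (None keeps the last).
- robot.sleep(seconds).
- robot.inverse_kinematics(position, orientation): joint angles nearest the present ones, or None.
- camera(name): name is "scene" or "side" or "wrist"; returns a dict with "image" (384x512x3 uint8, blue, green, red), "fov_y" (degrees; the focal length in pixels is half the picture's height over the tangent of half this angle, whatever the lens; pixels are square), "cx", "cy" (the principal point, pixels), "world_to_cam" (4x4, takes a point from world to camera coordinates). Camera axes: x right, y down, z forward; pixel columns grow to the right and rows downward; lengths in mm; the calibration is good to about 2 mm. A picture is of the moment at which its call begins. There is no depth.
A pose or a line that the arm cannot do raises robot.MotionError and nothing moves.
- robot.job_done(): hands the job in, once; it reports no verdict.
Trained networks look in a picture, given as the dict that the camera call returned (one of the last four; its "shot" number tells which), for a name from the list of things; names that differ only in an ending like _2 or _b are one class to them, and where a whole thing is asked for, a point or a joint stands for the part that bears it (a point fixed in the world has none). Each returns a list of dicts, best first, with "score" (0 to 1); they miss things now and then, are a little off and sometimes report something else, mostly with a low value. They report only what shows in the picture. A call takes as long as a camera call. They do not tell look-alikes from the thing itself.
- finder.boxes_of(picture, label): "extent" ([left, top, right, bottom] in pixels, round what is visible of it).
- finder.spot_point(picture, label): "point" ([column, row] in pixels: a listed point, or the origin of a listed thing).
Readings, each from a call of its own:
- sensors.get_t(): time.
- sensors.get_joint_positions(): joint angles.
- sensors.get_joint_vel(): joint speeds.
- sensors.get_joint_torque(): joint torques, N m.
- sensors.get_ee_pos(): TCP position.
- sensors.get_eef_rot(): TCP orientation.
- sensors.get_contact_force(): force on the tool from outside, world axes, zero at the start.
- sensors.get_moment(): the same for the moment, N m.
- sensors.get_opening(): finger opening in mm.
Only numpy, scipy, OpenCV 4.12 (cv2) and the standard library are available. Lean on these libraries where they do the work, as an engineer would, in place of code of your own. Each camera call takes 0.05 s, during which the arm holds its last target. There are 200 camera calls.

## Task

Set the depth gauge down gently on the board over the big round bore, then run its probe down until it just touches the bottom of the bore, without pressing hard. Lock the probe at that depth by pressing the red clamp lever down until it is level, and leave the gauge standing flat on the board with the probe still touching bottom; do not disturb the other things.

Things in the scene. Friction and masses are not known exactly. Their poses are not given: they have to be found in the camera images.
- gauge: the depth gauge, loose, 0.55 to 0.8 kg, standing upright on the bench. Steel bridge (foot) 160 long x 28 wide x 14 high; on its middle a grey head 36 x 28, top 48 above the underside; the probe rod runs upright through the head. Origin: centre of the bridge's underside; x along the bridge towards the red lever, z up along the rod
- probe: the probe: steel rod of 8 mm diameter that slides up and down in the gauge's head, with a black finger plate on top. Origin: centre of the rod's lower end (its tip). Fully up, the tip is 8 mm above the bridge's underside; it slides 42 mm down from there. It drags with about 3 N and stays where it is left, less than the gauge's weight, so that the gauge lifted by the finger plate hangs from it with the probe fully up. Starts 0 to 6 mm down
- knob (a point): centre of the black finger plate on the probe's top, the place to take the gauge by and to move the probe: 24 (along gauge x) x 14 (along gauge y) x 22 high; 103 mm above the probe's tip, so 111 mm above the bridge's underside when fully up. Its axes are the gauge's
- lever_end (a point): point on the upper face of the red clamp lever, 10 mm from its free end and 45 mm from its pivot. The pivot is on the head, 21 mm from the rod's axis along gauge x and 43 mm above the underside; the lever (paddle 16 wide, 8 thick, ending 55 mm from the pivot) sticks out along gauge x over the bridge, raised when open
- lock_lever (a joint): angle of the clamp lever (rad): 0 is up by 40 degrees (open), 0.70 is level (clamped, its stop). Pressed straight down it moves with about 3 N and more near the end (some 8 N), and stays where it is left; from about 0.35 it begins to clamp the rod
- panel: the wooden board, fixed on the bench: 360 (x) x 300 (y) x 38 thick. Origin: centre of its underside
- bore_mouth (a point): centre of the mouth of the round blind bore, 35 mm diameter, in the board's upper face; z up. The depth of the bore is not known: anywhere between 10 and 30 mm, to be found by feel; its chipboard bottom dents if the probe presses on it with more than 12 N
- fitting_a: bystander: loose round metal fitting, 33 mm diameter, 15 high, on the board. Origin under its centre
- fitting_b: bystander: the same, elsewhere on the board
- pencil: bystander: flat red pencil, 150 x 12 x 7, on the board. Origin under its centre, x along it
- tape_measure: bystander: yellow tape measure, 66 x 36 x 62 high, on the bench. Origin under its centre
- hammer: bystander: hammer with a red handle lying on the bench, along its x
- cleaner: bystander: bottle of 60 mm diameter, 190 high, on the bench. Origin under its centre
- driver: bystander: green cordless screwdriver lying on the bench
Things that resemble listed ones, but are neither listed nor needed, are in the scene too. Leave any pink or purple look-alike of the gauge alone.

How it is judged:
By the outcome, as a careful person would: the job done as asked, in the order asked, and still so for the second after the job is handed in, with the robot touching nothing.
It also fails if it takes over 72 s, if anything falls off the work surface, if the arm or the gripper's body presses on something with over 40 N, if the wrist force passes 120 N, or if a joint passes its speed limit or range.

## Working session

There is one attempt and no reset: what is moved stays moved. The work goes in short steps, each a Python script; the robot and the scene stay as the last script left them, time stands still between calls to the robot, and variables do not carry over. Pictures are saved under pics/ and viewed, about 8 in all and at most 12, crops included, and the job is handed in when it is done.

```bash
mkdir -p pics; cat > h.py <<'E'
import numpy as np, cv2
from rig import robot, claw, camera, finder, sensors
def K(c):
    f=c["image"].shape[0]/2/np.tan(np.radians(c["fov_y"])/2); return f,c["cx"],c["cy"]
def proj(c,p):
    f,cx,cy=K(c); q=c["world_to_cam"]@np.append(p,1); return np.array([cx+f*q[0]/q[2],cy+f*q[1]/q[2]])
def ray(c,uv):
    f,cx,cy=K(c); M=np.array(c["world_to_cam"]); R=M[:3,:3]; o=-R.T@M[:3,3]
    d=R.T@np.array([(uv[0]-cx)/f,(uv[1]-cy)/f,1]); return o,d/np.linalg.norm(d)
def onz(c,uv,z):
    o,d=ray(c,uv); return o+d*(z-o[2])/d[2]
def tri(obs):
    A=np.zeros((3,3));b=np.zeros(3)
    for c,uv in obs:
        o,d=ray(c,uv);P=np.eye(3)-np.outer(d,d);A+=P;b+=P@o
    x=np.linalg.solve(A,b); res=[np.linalg.norm(np.cross(x-ray(c,uv)[0],ray(c,uv)[1])) for c,uv in obs]
    return x,res
E
python3 - <<'E'
from h import *
cs={n:camera(n) for n in("scene","side","wrist")}
cv2.imwrite("pics/a.png",np.hstack([cv2.resize(cs[n]["image"],(400,300)) for n in("scene","side")]))
cv2.imwrite("pics/scene.png",cv2.resize(cs["scene"]["image"],(800,600),interpolation=cv2.INTER_CUBIC))
cv2.imwrite("pics/side.png",cv2.resize(cs["side"]["image"],(800,600),interpolation=cv2.INTER_CUBIC))
for n,c in cs.items():
    for l in("knob","lever_end","gauge","bore_mouth","panel","probe"):
        print(n,l,[(np.round(d["point"],1).tolist(),round(d["score"],2)) for d in finder.spot_point(c,l)[:4]])
    print(n,[(np.round(d["extent"]).tolist(),round(d["score"],2)) for d in finder.boxes_of(c,"gauge")[:3]])
print(sensors.get_t(),robot.grasp_offset,sensors.get_eef_rot())
E
```

```text
scene knob [([133.9, 235.0], 0.59), ([77.6, 261.9], 0.53), ([137.0, 160.5], 0.53), ([344.0, 111.6], 0.32)]
scene lever_end [([89.1, 249.7], 0.43), ([147.3, 259.1], 0.4), ([144.4, 160.1], 0.38), ([321.3, 191.9], 0.25)]
scene gauge [([146.2, 254.3], 0.86), ([91.8, 278.1], 0.6), ([143.4, 185.7], 0.59), ([216.3, 292.3], 0.48)]
scene bore_mouth [([280.8, 198.2], 0.81)]
scene panel [([290.2, 211.4], 0.93)]
scene probe [([144.6, 187.0], 0.58), ([92.7, 281.1], 0.55), ([146.8, 254.8], 0.45)]
scene [([74.0, 244.0, 109.0, 311.0], 0.85), ([134.0, 154.0, 156.0, 208.0], 0.74), ([129.0, 227.0, 166.0, 279.0], 0.69)]
side knob [([277.7, 129.6], 0.63), ([335.9, 147.6], 0.6), ([286.9, 107.2], 0.53)]
side lever_end [([347.6, 162.9], 0.55), ([260.3, 135.4], 0.4), ([277.6, 349.0], 0.18)]
side gauge [([276.5, 150.2], 0.66), ([332.5, 176.0], 0.61), ([286.4, 129.5], 0.52)]
side bore_mouth [([237.0, 209.4], 0.79)]
side panel [([223.4, 217.0], 0.85)]
side probe []
side [([314.0, 147.0, 352.0, 185.0], 0.84), ([276.0, 105.0, 300.0, 144.0], 0.62)]
wrist knob []
wrist lever_end []
wrist gauge [([14.7, 5.4], 0.6)]
wrist bore_mouth []
wrist panel []
wrist probe []
wrist [([1.0, 0.0, 48.0, 35.0], 0.7)]
1.2 18.700000000000003 [-0.41567838  1.99525996 -1.99521301]
```

View pics/scene.png

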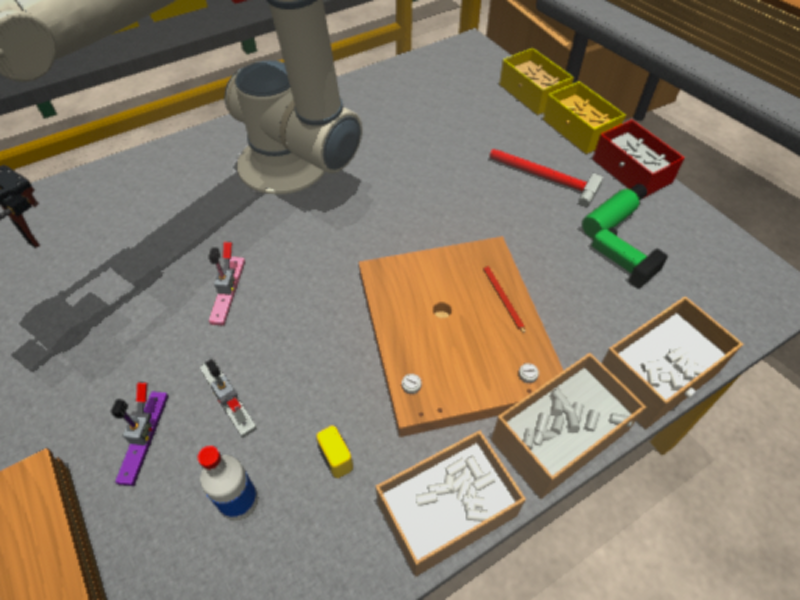

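View pics/side.png

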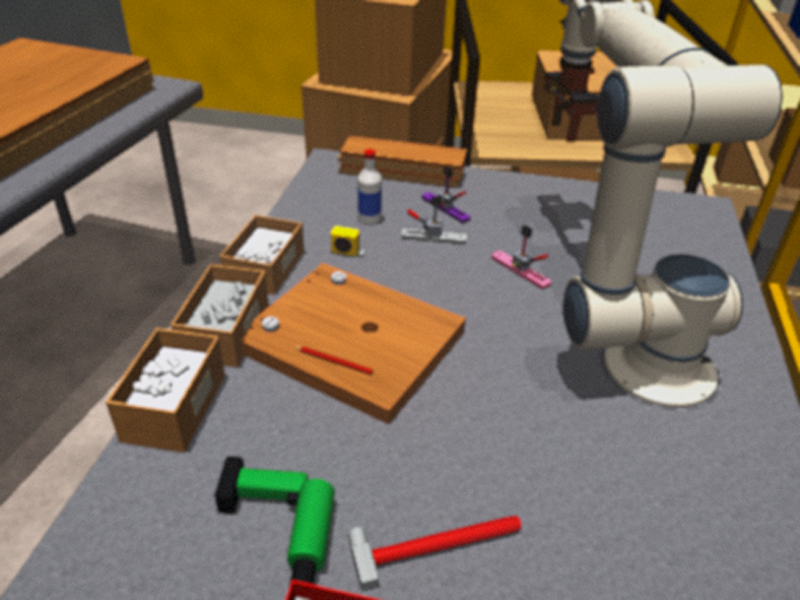

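The real gauge is the grey one (scene ≈(228,395) of 800 px, side ≈(433,230)). The bore is at scene (442,310), side (370,326). The pink and purple ones are look-alikes.

```bash
python3 - <<'E'
from h import *
from scipy.spatial.transform import Rotation as Ro
cs,cd=camera("scene"),camera("side")
for n,a,b in(("knob",(133.9,235),(277.7,129.6)),("gauge",(146.2,254.3),(276.5,150.2)),("lever",(147.3,259.1),(260.3,135.4)),("bore",(280.8,198.2),(237,209.4)),("panel",(290.2,211.4),(223.4,217))):
    x,r=tri([(cs,a),(cd,b)]);print(n,x.round(1),np.round(r,1))
print(onz(cs,(146.2,254.3),0),onz(cs,(280.8,198.2),38))
print(Ro.from_rotvec(sensors.get_eef_rot()).as_matrix().round(3))
w=camera("wrist");M=w["world_to_cam"];print((-M[:3,:3].T@M[:3,3]).round(1),M[:3,:3].round(2),w["fov_y"],w["cx"],w["cy"])
for l in("cleaner","tape_measure","fitting_a","pencil"):
    for c in(cs,cd):print(l,[(onz(c,d["point"],38 if l[0] in"fp" else 0).round(),round(d["score"],2)) for d in finder.spot_point(c,l)[:3]])
E
```

```text
knob [ 512.3 -347.5  101.9] [5.3 5.3]
gauge [ 516.2 -344.3    8. ] [0.6 0.6]
lever [ 575.3 -343.7   70.2] [6.9 6.9]
bore [571.8  58.2  32.9] [1.6 1.6]
panel [611.3  69.    3.1] [4. 4.]
[ 512.02861055 -344.10766951    0.        ] [572.94015268  55.4161271   38.        ]
[[-0.917  0.     0.399]
 [-0.399 -0.    -0.917]
 [-0.    -1.     0.   ]]
[ 301.3 -523.5  385.5] [[ 0.4  -0.92  0.  ]
 [-0.89 -0.39  0.25]
 [-0.23 -0.1  -0.97]] 59.00677433410631 255.68019624548748 192.1426485961801
cleaner [(array([ 694., -398.,    0.]), 0.69)]
cleaner []
tape_measure [(array([ 709., -232.,    0.]), 0.58), (array([ 690., -393.,    0.]), 0.48)]
tape_measure [(array([ 706., -242.,   -0.]), 0.58)]
fitting_a [(array([759., 107.,  38.]), 0.64), (array([681., -67.,  38.]), 0.43)]
fitting_a [(array([759., 116.,  38.]), 0.44), (array([675., -63.,  38.]), 0.38)]
pencil [(array([616., 168.,  38.]), 0.75), (array([ 707., -393.,   38.]), 0.26)]
pencil [(array([612., 163.,  38.]), 0.59)]
```

```bash
cat >> h.py <<'E'
from scipy.spatial.transform import Rotation as Ro
def ori(yaw): # tool down, tool x = -(cos,sin)(yaw), jaws open along gauge y
    B=np.array([[-1,0,0],[0,0,-1],[0,-1,0]],float)
    return (Ro.from_euler('z',yaw)*Ro.from_matrix(B)).as_rotvec()
def spots(c,l): return [(np.round(d["point"],1).tolist(),round(d["score"],2)) for d in finder.spot_point(c,l)[:3]]
E
python3 - <<'E'
from h import *
robot.move_to([500,-344,270],ori(0))
a=camera("wrist"); ra={l:spots(a,l) for l in("knob","lever_end","gauge")}
robot.move_l([430,-374,270])
b=camera("wrist"); rb={l:spots(b,l) for l in("knob","lever_end","gauge")}
print(ra);print(rb)
for l in ra:
    if ra[l] and rb[l]:
        x,r=tri([(a,ra[l][0][0]),(b,rb[l][0][0])]);print(l,x.round(1),np.round(r,1))
cv2.imwrite("pics/w1.png",np.hstack([a["image"],b["image"]])[:, :]); 
cv2.imwrite("pics/w1.png",cv2.resize(np.hstack([a["image"],b["image"]]),(800,300)))
np.save("wa.npy",np.array([a["world_to_cam"],b["world_to_cam"]]))
print(sensors.get_t(),sensors.get_joint_positions())
E
```

```text
{'knob': [([254.9, 163.7], 0.92), ([409.2, 170.5], 0.87), ([178.2, 360.2], 0.58)], 'lever_end': [([252.6, 103.3], 0.82), ([156.7, 368.1], 0.81), ([360.7, 203.9], 0.6)], 'gauge': [([368.5, 152.4], 0.75), ([256.2, 148.7], 0.63)]}
{'knob': [([386.0, 95.9], 0.81), ([220.7, 92.1], 0.7)], 'lever_end': [([220.1, 28.0], 0.91), ([338.2, 138.9], 0.71)], 'gauge': [([349.7, 95.8], 0.66), ([170.1, 258.6], 0.66), ([232.1, 94.4], 0.56)]}
knob [ 530.3 -362.   414.4] [37.3 37.3]
lever_end [ 568.9 -341.3   85.1] [0.6 0.6]
gauge [ 509.3 -488.9    1.7] [0.4 0.4]
4.075 [-7.74309398e-01  2.54529077e-02  1.21513084e+00  1.92522848e-04
  1.90135368e+00  7.95458781e-01]
```

View pics/w1.png

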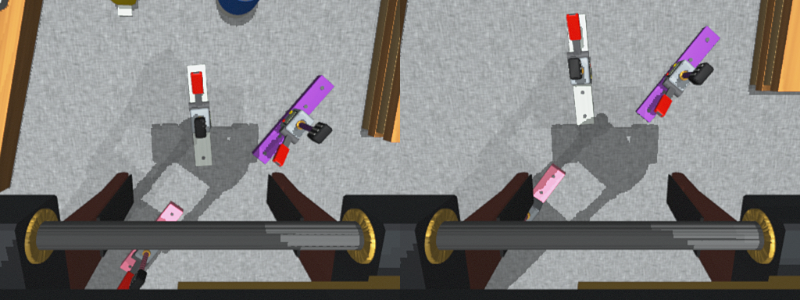

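The left view shows the grey gauge upright at about (256,150) px in the full image, lever away from the base. The purple one is to its right and the pink one lies below.

```bash
python3 - <<'E'
from h import *
W=np.load("wa.npy"); c=camera("wrist"); a=dict(c,world_to_cam=W[0]); b=dict(c,world_to_cam=W[1])
for n,p,q in(("knob",(254.9,163.7),(220.7,92.1)),("gauge",(256.2,148.7),(232.1,94.4)),("lever",(252.6,103.3),(220.1,28))):
    x,r=tri([(a,p),(b,q)]);print(n,x.round(1),np.round(r,1))
# bridge outline fit from image a: bright/grey pixels of bridge
print("ends",onz(a,(252,84),14),onz(a,(261,212),14), "b ends",onz(b,(226,18),14),onz(b,(236,158),14))
im=cv2.resize(a["image"],None,fx=1,fy=1)
E
```

```text
knob [ 510.7 -342.8  101. ] [1.5 1.5]
gauge [ 511.9 -345.   -13. ] [0.7 0.7]
lever [ 568.9 -341.3   85.1] [0.6 0.6]
ends [ 591.56953801 -340.61747701   14.        ] [ 433.67954775 -351.82606998   14.        ] b ends [ 593.52786297 -340.78022178   14.        ] [ 434.76023077 -349.79633196   14.        ]
```

```bash
python3 - <<'E'
from h import *
robot.move_to([505,-345,190],ori(0.064))
a=camera("wrist"); print({l:spots(a,l) for l in("knob","lever_end","gauge")})
k=spots(a,"knob")[0][0]
for z in(105,111): print(onz(a,k,z).round(1))
cv2.imwrite("pics/w2.png",a["image"]); np.save("wb.npy",a["world_to_cam"])
for p in((512.4,-345,108),(512.4,-345,119),(592,-341,14),(434,-351,14)): print(p,proj(a,p).round(1))
E
```

```text
{'knob': [([252.2, 186.5], 0.95), ([450.4, 209.7], 0.78)], 'lever_end': [([386.0, 239.4], 0.69), ([257.2, 109.5], 0.58), ([255.1, 185.4], 0.55)], 'gauge': [([395.9, 180.1], 0.87), ([173.0, 338.3], 0.77), ([254.2, 162.9], 0.72)]}
[ 513.1 -342.   105. ]
[ 514.5 -342.   111. ]
(512.4, -345, 108) [256.2 188.6]
(512.4, -345, 119) [256.2 192.3]
(592, -341, 14) [257.3  84. ]
(434, -351, 14) [256.8 239.1]
```

View pics/w2.png

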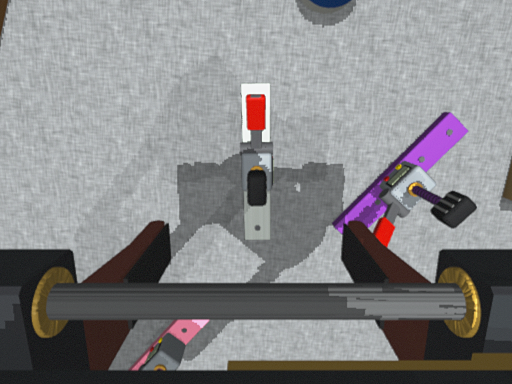

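The close view shows the bridge at columns 242–271 and the knob at 248–267, both centred on about 257. That matches my prediction, so the yaw and y hold. Next I grasp and lift.

```bash
python3 - <<'E'
from h import *
o=ori(0.064)
robot.move_l([512.5,-345.2,190],o)
robot.move_l([512.5,-345.2,89],velocity=100,until_force=8)
print(sensors.get_ee_pos(),sensors.get_contact_force())
claw.grasp(35); robot.sleep(.2)
print("open",sensors.get_opening(),sensors.get_contact_force())
robot.move_l([512.5,-345.2,170],velocity=80); robot.sleep(.3)
print(sensors.get_contact_force(),sensors.get_moment(),sensors.get_opening(),sensors.get_t())
a=camera("wrist");s=camera("side");c=camera("scene")
cv2.imwrite("pics/l1.png",np.hstack([a["image"][:, 100:420],cv2.resize(s["image"][70:190,220:330],None,fx=3.2,fy=3.2)]))
cs=c; print("bore",spots(c,"bore_mouth"),spots(s,"bore_mouth"))
E
```

```text
[ 512.94431633 -345.52619214   90.09224796] [-0.34719821 -0.82334053 -0.42653247]
open 14.11971927428079 [ 0.21617736  0.23881005 -0.80185015]
[-0.43810142 -0.07935854 -7.78693529] [0.04645485 0.04428605 0.04190526] 13.848256890423857 9.1
bore [([283.1, 198.9], 0.96)] [([236.2, 207.7], 0.89)]
```

View pics/l1.png

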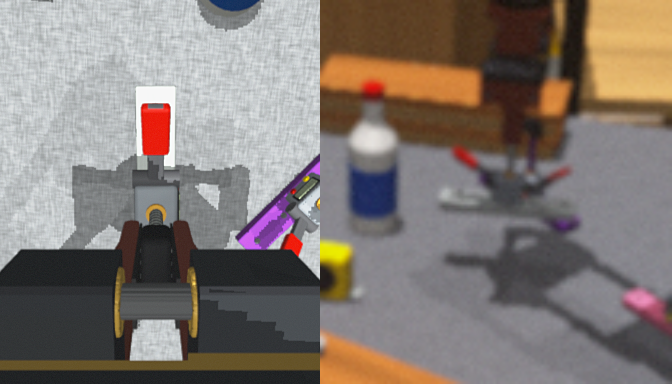

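```bash
python3 - <<'E'
from h import *
o=ori(0.0)
robot.move_l([512.5,-345.2,260],velocity=150)
robot.move_to([420,30,260],o); robot.sleep(.2)
a=camera("wrist"); ra=spots(a,"bore_mouth")
robot.move_l([420,90,260],velocity=150);robot.sleep(.2)
b=camera("wrist"); rb=spots(b,"bore_mouth")
print(ra,rb,spots(a,"fitting_a"),spots(a,"pencil"))
if ra and rb: print(tri([(a,ra[0][0]),(b,rb[0][0])]), onz(a,ra[0][0],38),onz(b,rb[0][0],38))
print(sensors.get_t(),sensors.get_contact_force(),sensors.get_ee_pos())
cv2.imwrite("pics/b1.png",cv2.resize(np.hstack([a["image"],b["image"]]),(800,300)))
np.save("wc.npy",np.array([a["world_to_cam"],b["world_to_cam"]]))
E
```

```text
[([220.2, 18.1], 0.78)] [([281.8, 16.6], 0.85)] [] []
(array([570.73605319,  63.38247775,  61.74983662]), [np.float64(0.5697859482396371), np.float64(0.5697859482398715)]) [575.57701664  65.61369489  38.        ] [576.8436893   61.70520055  38.        ]
12.7917 [ 0.08038669 -0.48166783 -7.27604413] [420.03368349  89.60880488 260.03787825]
```

View pics/b1.png

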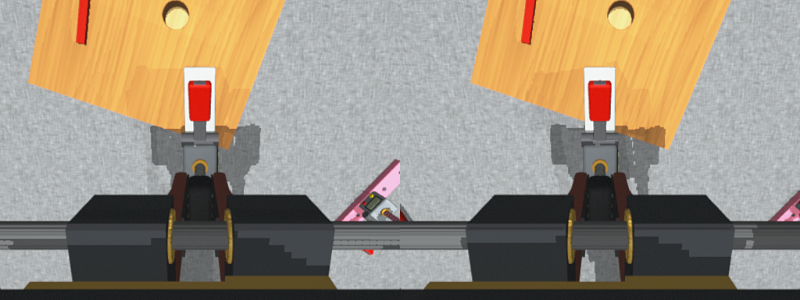

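The bore is at about (176,15)/(620,15) in the two half-size views. The hung gauge is aligned and centred at column ~200. I'll take one wider-baseline look with the bore beside the gauge.

```bash
python3 - <<'E'
from h import *
obs=[]
for y in(-10,135):
    robot.move_l([485,y,260],velocity=200);robot.sleep(.2)
    a=camera("wrist"); r=spots(a,"bore_mouth"); print(r)
    if r: obs.append((a,r[0][0])); print(onz(a,r[0][0],38).round(1))
    print([(onz(a,p,38).round(),s) for l in("fitting_a","pencil") for p,s in spots(a,l)])
    np.save("p%d.npy"%y,a["image"])
if len(obs)>1: print(tri(obs))
cv2.imwrite("pics/b2.png",cv2.resize(np.hstack([np.load("p-10.npy"),np.load("p135.npy")]),(800,300)))
print(sensors.get_t())
E
```

```text
[([191.5, 81.1], 0.64)]
[577.9  60.4  38. ]
[(array([612., 178.,  38.]), 0.96)]
[([323.7, 80.2], 0.93)]
[579.2  60.1  38. ]
[(array([608., 175.,  38.]), 0.9)]
(array([578.48258746,  60.24605746,  38.93316182]), [np.float64(0.6804334213611871), np.float64(0.6804334213610254)])
15.2167
```

View pics/b2.png

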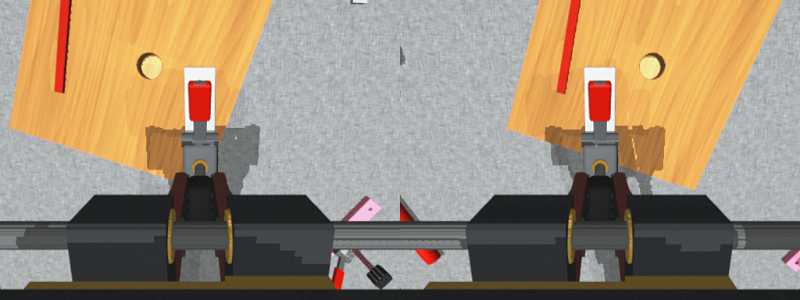

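```bash
python3 - <<'E'
from h import *
X,Y=577,60
robot.move_l([X,Y,260],velocity=200)
robot.move_l([X,Y,143],velocity=100);robot.sleep(.3)
f0=sensors.get_contact_force();print(f0)
print(robot.move_l([X,Y,124],velocity=12,until_force=3))
p=sensors.get_ee_pos();robot.sleep(.2);print(p,sensors.get_contact_force(),sensors.get_moment())
z=p[2]
for i in range(8):
    z-=.5; robot.move_l([X,Y,z],velocity=10);robot.sleep(.1)
    print(round(sensors.get_ee_pos()[2],2),sensors.get_contact_force().round(2))
print(sensors.get_t())
s=camera("side");w=camera("wrist")
cv2.imwrite("pics/d1.png",np.hstack([w["image"][:,100:420],cv2.resize(s["image"][110:230,185:295],None,fx=3.2,fy=3.2)]))
E
```

```text
[-0.01834266  0.24962289 -8.20097753]
True
[576.89142273  60.03982758 130.66511388] [5.23805955 0.96783139 1.46399065] [ 0.07249042 -0.98484966 -0.00585789]
129.37 [ 1.04  0.15 -3.3 ]
129.46 [-0.66  0.55 -2.19]
129.46 [-3.85  0.78 -0.21]
128.94 [-5.53  0.66  1.48]
128.22 [-4.66  0.83  3.84]
127.65 [-4.37  0.59  2.15]
127.13 [-5.15  0.03  3.23]
126.59 [-4.82  1.35  1.25]
21.75
```

View pics/d1.png

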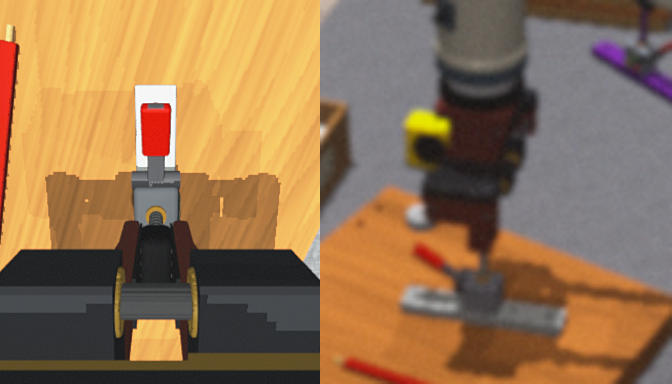

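The gauge sits on the board, bridge flat, with the pencil well clear at left. I'll regrasp lightly to relieve the side load, then feel downward for the bottom.

```bash
python3 - <<'E'
from h import *
claw.gripper_open(); robot.sleep(.2)
print("free",sensors.get_contact_force().round(2))
claw.grasp(12); robot.sleep(.2)
p=sensors.get_ee_pos();print("regrasp",p.round(2),sensors.get_contact_force().round(2),sensors.get_opening())
X,Y,z=577,60,p[2]
robot.move_l([X,Y,z-3],velocity=8);print(sensors.get_ee_pos()[2],sensors.get_contact_force().round(2))
r=robot.move_l([X,Y,z-37],velocity=6,until_force=4)
print(r,sensors.get_ee_pos().round(2),sensors.get_contact_force().round(2)); robot.sleep(.2)
print(sensors.get_ee_pos().round(2),sensors.get_contact_force().round(2),sensors.get_t())
E
```

```text
free [-0.48  0.23  0.17]
regrasp [577.01  60.08 126.69] [-0.71 -0.22  1.24] 14.044506590183456
123.66370849777655 [-1.02 -0.29  1.76]
True [576.99  60.08  94.09] [ 0.1  -0.34  4.16]
[576.99  60.14  94.14] [ 0.58 -0.59  4.12] 29.55
```

```bash
python3 - <<'E'
from h import *
z=sensors.get_ee_pos()[2]
for i in range(5):
    z-=.25; robot.move_l([577,60,z],velocity=6);robot.sleep(.15)
    f=np.mean([sensors.get_contact_force()[2] for _ in range(3)]);print(round(sensors.get_ee_pos()[2],2),round(f,2),round(sensors.get_contact_force()[2],2))
    if f>6: break
print(sensors.get_t(),sensors.get_opening())
E
```

```text
94.11 5.72 5.72
94.11 6.2 6.2
30.375 13.813895481774253
```

The force climbs (4.1→6.2 N) with no travel, so the probe is on the bottom. Next I release it and press the lever.

```bash
python3 - <<'E'
from h import *
claw.gripper_open(); robot.sleep(.2)
robot.move_l([577,60,175],velocity=120)
a=camera("wrist")
print(spots(a,"knob"),spots(a,"lever_end"))
k=spots(a,"knob"); l=spots(a,"lever_end")
if k: print(onz(a,k[0][0],112.8))
if l: print(onz(a,l[0][0],114))
print(proj(a,(577,60,124)),proj(a,(632,60,114)))
claw.grasp(20)
robot.move_l([633,60,150],velocity=120);robot.sleep(.2)
b=camera("wrist");s=camera("side")
cv2.imwrite("pics/e1.png",np.hstack([a["image"][:,100:420],cv2.resize(s["image"][110:230,185:295],None,fx=3.2,fy=3.2)]))
print(sensors.get_t())
E
```

```text
[([255.0, 205.4], 0.67)] [([258.3, 121.4], 0.86)]
[577.00190541  60.24697056 112.8       ]
[633.74914473  58.15851894 114.        ]
[255.33176978 210.39761303] [255.43045116 124.16899095]
35.15
```

View pics/e1.png

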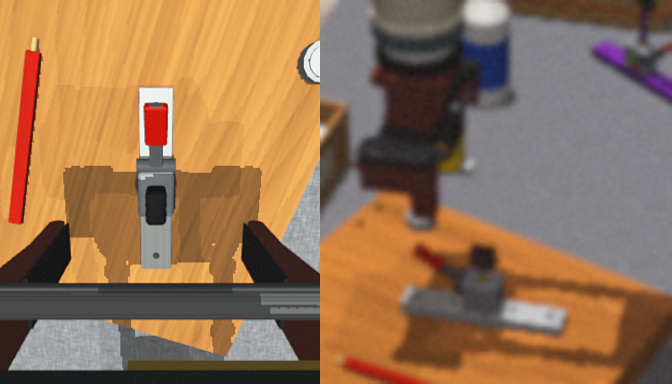

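The gauge stands square over the bore with the probe down (knob at (155,205) in the left crop) and the lever still raised. Pressing it now.

```bash
python3 - <<'E'
from h import *
X,Y=634,60
robot.move_l([X,Y,122],velocity=80,until_force=6)
r=robot.move_l([X,Y,89],velocity=15,until_force=22)
print(r,sensors.get_ee_pos().round(2),sensors.get_contact_force().round(2))
z=sensors.get_ee_pos()[2]
for i in range(12):
    z-=.7; robot.move_l([X,Y,z],velocity=10);robot.sleep(.1)
    f=sensors.get_contact_force();p=sensors.get_ee_pos();print(p.round(2),f.round(2))
    if f[2]>22: break
robot.sleep(.1)
print(sensors.get_t())
E
```

```text
False [633.98  60.01  88.97] [2.46 0.22 2.77]
[633.97  60.    88.22] [1.7  0.68 3.6 ]
[633.97  59.99  87.52] [ 1.73 -0.79  3.14]
[633.96  59.98  86.79] [2.25 0.96 2.25]
[634.02  60.03  86.15] [ 3.33 -0.11  1.87]
[634.01  59.98  85.45] [ 2.57 -0.08  3.07]
[634.08  60.01  85.25] [ 2.02 -0.09  5.82]
[634.1   59.97  85.15] [-0.56 -1.38  7.74]
[634.12  60.01  85.05] [-0.24  0.48  9.63]
[634.16  60.02  85.01] [-1.66 -0.73 12.22]
[634.19  60.05  84.92] [-3.39 -0.17 13.98]
[634.23  60.    84.87] [-3.43 -0.2  16.65]
[634.25  60.02  84.78] [-6.14 -1.04 17.93]
42.3
```

```bash
python3 - <<'E'
from h import *
robot.move_l([634,60,100],velocity=60)
robot.move_l([577,60,210],velocity=150);robot.sleep(.2)
a=camera("wrist");s=camera("side")
k=spots(a,"knob");l=spots(a,"lever_end");print(k,l)
if k: print(onz(a,k[0][0],112.8))
if l: print(onz(a,l[0][0],85))
print("lever level/open pred",proj(a,(643,60,85)),proj(a,(632.5,60,114)))
cv2.imwrite("pics/f1.png",np.hstack([a["image"][:,100:420],cv2.resize(s["image"][110:230,185:295],None,fx=3.2,fy=3.2)]))
print(sensors.get_t(),sensors.get_contact_force().round(2))
E
```

```text
[([256.3, 193.5], 0.79)] [([256.1, 101.7], 0.97)]
[576.30802754  59.28253572 112.8       ]
[646.20117875  59.52033086  85.        ]
lever level/open pred [255.50699598 105.75781877] [255.45001099 120.74549419]
44.15 [-0.02  0.58  0.63]
```

View pics/f1.png

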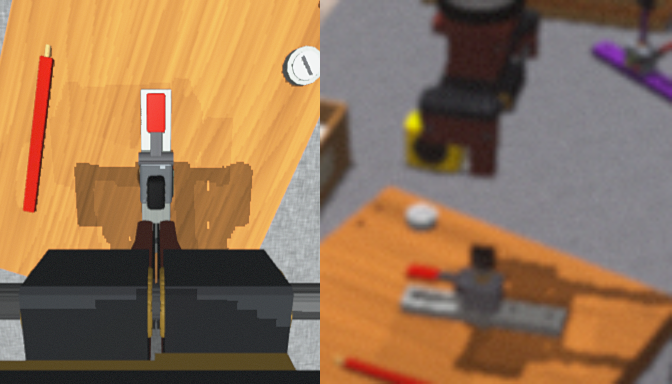

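```bash
python3 -c "
from h import *
robot.job_done();print(sensors.get_t())"
```

```text
the job is handed in; nothing more can be done
the job is handed in; nothing more can be done
```

The job is handed in: the grey gauge stands on the board over the bore, its probe is on the bottom, and the clamp lever is pressed level. The clock read 44.2 s at the last check before handing in, against the 72 s limit.

- **Placing:** I carried the gauge by its finger plate and lowered it slowly at (577, 60), the bore centre measured from two wrist views. It landed slightly pitched, with about 5 N of sideways force. I let go of the plate and regripped lightly, and that force went away.
- **Probing:** the probe stopped about 35 mm below its fully-up position, so the bore is about 27 mm deep. Pressing a little further raised the total push to 6.2 N with no travel, well under the 12 N limit.
- **Locking:** the lever came to its stop with its top face at z ≈ 85 mm, the height expected when level. I kept pressing to about 18 N there.
- **Last pictures:** the lever is level, the bridge is flat, and the finger plate is within about 1 mm of its place before clamping. The pencil and the one fitting in view look untouched; the other items were not checked again.

**Disagreements:** the first fixed-camera estimate of the bore differed from the wrist views by about 5 mm, and I used the wrist value. I did not measure the probe's height again after clamping; that it still touches bottom rests on the plate not having moved sideways in the pictures.

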